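# Return the doming punches to the chaser's tray

## Task

Gather the three ball-ended doming punches from the bench into the wooden tray: lay each one flat and gently, lengthwise in the middle of the compartment whose floor has the same colour as the paint on the punch. Leave the three flat-bladed chisels, painted in the same colours, lying where they are.

Things in the scene. Friction and masses are not known exactly. Their poses are not given: they have to be found in the camera images.
- punch_red_mid (a point): Ball-ended doming punch, lying flat, 100 mm long along x: square 20 x 20 mm steel shank from x = -50 to +14 mm, its rear 36 mm painted red, then a round neck 10 mm thick and a 20 mm ball at the +x tip. About 0.2 kg. The point is the punch's middle, half-way up (10 mm above what it lies on), on bare shank that can be gripped across y, 20 mm wide; x points to the ball, z up.
- punch_blue_mid (a point): Ball-ended doming punch, lying flat, 100 mm long along x: square 20 x 20 mm steel shank from x = -50 to +14 mm, its rear 36 mm painted blue, then a round neck 10 mm thick and a 20 mm ball at the +x tip. About 0.2 kg. The point is the punch's middle, half-way up (10 mm above what it lies on), on bare shank that can be gripped across y, 20 mm wide; x points to the ball, z up.
- punch_yellow_mid (a point): Ball-ended doming punch, lying flat, 100 mm long along x: square 20 x 20 mm steel shank from x = -50 to +14 mm, its rear 36 mm painted yellow, then a round neck 10 mm thick and a 20 mm ball at the +x tip. About 0.2 kg. The point is the punch's middle, half-way up (10 mm above what it lies on), on bare shank that can be gripped across y, 20 mm wide; x points to the ball, z up.
- chisel_red_mid (a point): Look-alike: flat-bladed chisel, lying flat, 100 mm long along x: square 20 x 20 mm steel shank from x = -50 to +14 mm, its rear 36 mm painted red, then a thin flat blade flaring to 40 mm wide at the +x tip. Stays where it is. The point is its middle, half-way up (10 mm above the bench); x points to the blade, z up.
- chisel_blue_mid (a point): Look-alike: flat-bladed chisel, lying flat, 100 mm long along x: square 20 x 20 mm steel shank from x = -50 to +14 mm, its rear 36 mm painted blue, then a thin flat blade flaring to 40 mm wide at the +x tip. Stays where it is. The point is its middle, half-way up (10 mm above the bench); x points to the blade, z up.
- chisel_yellow_mid (a point): Look-alike: flat-bladed chisel, lying flat, 100 mm long along x: square 20 x 20 mm steel shank from x = -50 to +14 mm, its rear 36 mm painted yellow, then a thin flat blade flaring to 40 mm wide at the +x tip. Stays where it is. The point is its middle, half-way up (10 mm above the bench); x points to the blade, z up.
- liner_red: Red painted floor plate of one of the three compartments of the tray, 130 (x, lengthwise) x 60 (y) x 3 mm, fixed. Origin at the centre of its underside, its upper face 3 mm above that; x along the compartment, z up. A punch lying on it has its middle 13 mm above this origin.
- liner_blue: Blue painted floor plate of one of the three compartments of the tray, 130 (x, lengthwise) x 60 (y) x 3 mm, fixed. Origin at the centre of its underside, its upper face 3 mm above that; x along the compartment, z up. A punch lying on it has its middle 13 mm above this origin.
- liner_yellow: Yellow painted floor plate of one of the three compartments of the tray, 130 (x, lengthwise) x 60 (y) x 3 mm, fixed. Origin at the centre of its underside, its upper face 3 mm above that; x along the compartment, z up. A punch lying on it has its middle 13 mm above this origin.
- tray: Dark wooden tray, fixed, 142 (x) x 232 (y) mm, rim 18 high and 5 thick, floor 5 thick; three compartments side by side along y, 70 apart, parted by strips 2 mm above the plates; rim 41 from the outer compartments' middles. Origin: centre of underside, on the bench. Also on the bench: two fixed metal blocks among the tools, up to 55 square, 28 high; equipment up to 170 high along the edges.

How it is judged:
By the outcome, as a careful person would: the job done as asked, in the order asked, and still so for the second after the job is handed in, with the robot touching nothing.
It also fails if it takes over 90 s, if anything falls off the work surface, if the arm or the gripper's body presses on something with over 40 N, if the wrist force passes 120 N, or if a joint passes its speed limit or range.

## Robot

A 6-joint arm with a two-finger parallel gripper is mounted at the origin on the work surface. World frame = base frame: x ahead of the robot, y to its left, z up, the work surface at z = 0. Lengths are in m, angles in rad, forces in N, time in s.
With the tool pointing down it reaches from about 0.425 to 0.95 m from the base axis. Payload 3.5 kg.
Tool frame: the origin (TCP) lies midway between the tips of the shut fingers; the grasp point (between the pads) lies 19 mm behind it; z points along the fingers, y is the line along which they close (so a half turn about z gives the same grasp; the last joint's range is limited). The gripper opens to 85 mm and grips with 20 to 120 N. Pads are 22 mm wide; open, the fingers measure 114 mm over their backs; the gripper's body (76 mm by 85 mm) begins 54 mm behind the grasp point. The pads swing forward as they close: fully open they stand 13 mm farther back than shut.
Start: joints at [-1.333, 0.286, 1.577, -0, 1.279, -0.15], TCP at [0.255, -0.625, 0.231] pointing down, gripper open.
Joint ranges: [-2.77, 2.77], [-0.9, 2.22], [0.21, 2.48], [-1.53, 4.67], [0.24, 2.81], [-2.84, 2.84]. Speed limits (rad/s): [2.79, 2.79, 3.14, 3.14, 3.14, 3.14].

## Interface

Orientations are given as a unit quaternion [x, y, z, w].
In Python, from plant import ctrl, cams, order gives the robot as it stands.
- The arm moves only by the tool move_arm, never from a script. Its argument "plan" is one flat list of numbers, 7 for each row, row after row: the shift along the world's x, y, z in mm, then the turn, a rotation vector about the world's x, y, z in degrees, then the finger opening in mm, from 0 to 85.4. A call has 1 to 12 rows; each row shifts and turns the commanded pose from where the row before left it; what a row does not reach is not made up. A row lasts 1/10 s, in which the tool goes at most 50 mm and 8.59 degrees, less where a joint would pass 70% of its speed; a pose out of reach is approached as far as the arm can. A call is refused whole if a number of a shift passes 50 or a number of a turn 8.59, either way. A call with a gripper value outside its range is refused whole. The fingers move at their own pace and stop on an object; "newtons" is the grip in N (left out, the last holds). Time passes only in rows, so rows that do not move let the fingers close. It gives the time, the measured TCP pose, the force, the opening and the grip force at its end, in the units of the state.
- ctrl.get_state(): the state, without advancing time (a new reading comes with each control period).
- cams.read_camera(name): name is "side" or "top"; returns a dict with "color" (400x640x3 uint8, red, green, blue), "fov_y" (degrees; the focal length in pixels is half the picture's height over the tangent of half this angle, whatever the lens; pixels are square), "cx", "cy" (the principal point, pixels), "origin" and "orientation" of the camera in the world. Camera axes: x right, y up, looking along -z (the intrinsics and any distortion apply to the point x, -y, -z); pixel columns grow to the right and rows downward; lengths in m; the calibration is good to about 2 mm. A picture is of the moment at which its call begins. There is no depth.
- order.sign_off(): hands the job in; it is judged then, once.
The state is a dict: "time": time; "qpos": joint angles; "dq": joint speeds; "joint_efforts": joint torques, N m; "eef_pos": TCP position; "tcp_rot": TCP orientation; "contact_force": force on the tool from outside, world axes, zero at the start; "wrist_torque": the same for the moment, N m; "opening": opening from 0.0 (shut) to 1.0 (fully open); "finger_force": force on a finger pad.
Only numpy, scipy, OpenCV 4.12 (cv2) and the standard library are available. Lean on these libraries where they do the work, as an engineer would, in place of code of your own. Each camera call takes 0.05 s, during which the arm holds its last target. There are 200 camera calls.

## Working session

There is one attempt and no reset: what is moved stays moved. The work goes in short steps, Python scripts to look and compute and a tool call to move; the robot and the scene stay as the last step left them, time stands still between calls to the robot, and variables do not carry over. Pictures are saved under pics/ and viewed, at most 14 in all, crops included, and the job is handed in when it is done.

Besides the shell and the picture viewer there is one more tool, called after ">>>" as name(argument=value, ...) on one line, values as JSON. move_arm: Moves the arm, as the interface text tells. Its arguments: {"type":"object","properties":{"plan":{"type":"array","items":{"type":"number"}},"newtons":{"type":"number"}},"required":["plan"]}

```bash
mkdir -p pics; ls
python3 - <<'E'
from plant import ctrl,cams
import cv2
for n in("top","side"):
    c=cams.read_camera(n); cv2.imwrite(f"pics/{n}0.png",c["color"][:,:,::-1]); print({k:v for k,v in c.items() if k!="color"})
s=ctrl.get_state(); print(s)
E
```

```text
pics
{'fov_y': 43.797638537687845, 'cx': 325.1922345377021, 'cy': 187.60382204696884, 'origin': array([ 0.38392535, -0.00361582,  1.1335335 ]), 'orientation': array([ 0.04374771, -0.05841394, -0.6953249 ,  0.71498058])}
{'fov_y': 44.32858182139253, 'cx': 319.0254419896821, 'cy': 190.0905091997368, 'origin': array([0.23442892, 0.75583016, 0.95345109]), 'orientation': array([-0.07104528,  0.35517901,  0.9169099 , -0.16756095])}
{'time': 0.1, 'qpos': array([-1.33298325e+00,  2.87135399e-01,  1.57806075e+00, -7.61108667e-06,
        1.27865142e+00, -1.49996636e-01]), 'dq': array([-0.0029455 , -0.00232111, -0.0031917 , -0.00106044, -0.00025748,
       -0.00055722]), 'joint_efforts': array([ 6.25610082e-04, -4.07298160e+01, -2.93697417e+01, -1.93264545e-04,
        3.43050233e-03,  1.17094952e-06]), 'eef_pos': array([ 0.25513933, -0.62425391,  0.23003032]), 'tcp_rot': array([ 9.81258447e-01,  1.92692990e-01, -5.31282564e-05, -1.12621003e-03]), 'contact_force': array([ 0.26730716,  0.09913763, -0.43311342]), 'wrist_torque': array([ 0.01062674,  0.00055037, -0.03452683]), 'finger_force': 0.0, 'opening': 0.9981373942357591}
```

View pics/top0.png

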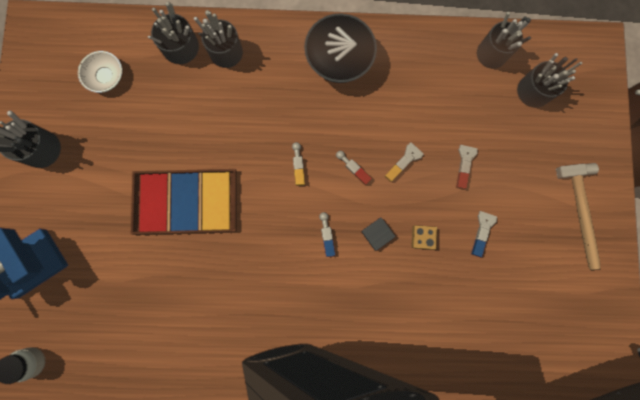

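View pics/side0.png

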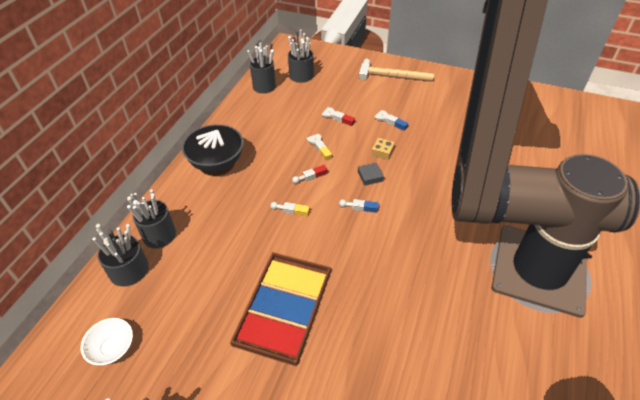

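The top picture shows the punches (round ends): yellow (299,165), red (354,167), blue (328,235). The chisels are yellow (404,162), red (466,167) and blue (484,234), with blocks at (379,235) and (425,238). The tray is at (185,202), with red, blue and yellow floors from left to right. The side picture shows the same layout: tray (283,306), yellow punch (290,209), red punch (310,174), blue punch (360,205).

```bash
cat > h.py <<'E'
import numpy as np, cv2
from scipy.spatial.transform import Rotation as R
from plant import ctrl,cams
def px2w(c,uv,z):
    f=200/np.tan(np.radians(c["fov_y"]/2)); uv=np.atleast_2d(uv).astype(float)
    d=np.c_[(uv[:,0]-c["cx"])/f,-(uv[:,1]-c["cy"])/f,-np.ones(len(uv))]
    d=R.from_quat(c["orientation"]).apply(d); o=c["origin"]
    return o+d*((z-o[2])/d[:,2])[:,None]
def masks(c):
    h=cv2.cvtColor(c["color"],cv2.COLOR_RGB2HSV); H,S,V=[h[...,i].astype(int) for i in range(3)]
    return dict(red=((H<4)|(H>172))&(S>190)&(V>90),blue=(H>100)&(H<125)&(S>130)&(V>50),
                yellow=(H>18)&(H<30)&(S>170)&(V>150),steel=(S<75)&(V>105))
def comps(m,lo):
    n,l,s,ce=cv2.connectedComponentsWithStats(m.astype(np.uint8),connectivity=8)
    return [(l==i,s[i,4],ce[i]) for i in range(1,n) if s[i,4]>=lo]
def tools(c):
    """paint blobs with the steel blob touching: centroids and far tip on the plane z=.012"""
    M=masks(c); out=[]; st=comps(M["steel"],25)
    for col in("red","blue","yellow"):
        for m,a,ce in comps(M[col],25):
            p=px2w(c,ce,.012)[0]
            if a>900: 
                r=cv2.minAreaRect(np.argwhere(m)[:,::-1].astype(np.float32)); b=px2w(c,cv2.boxPoints(r),.008)
                out.append((col,"liner",b.mean(0),b)); continue
            if a>400: continue
            D=cv2.dilate(m.astype(np.uint8),np.ones((5,5)))>0
            s=[x for x in st if (x[0]&D).any() and x[1]<500]
            if not s: continue
            t=m|np.any([x[0] for x in s],0)
            w=px2w(c,np.argwhere(t)[:,::-1],.012)[:,:2]; pw=px2w(c,np.argwhere(m)[:,::-1],.012)[:,:2]
            ax=w.mean(0)-pw.mean(0); ax/=np.linalg.norm(ax)
            q=w-w.mean(0); u=np.linalg.svd(q,full_matrices=False)[2][0]; u*=np.sign(u@ax)
            k=w@u; n=np.array([-u[1],u[0]]); mid=u*(k.min()+k.max())/2+n*np.median(w@n)
            out.append((col,"tool",mid,np.degrees(np.arctan2(u[1],u[0])),(np.ptp(k)),np.ptp((w@n)),a))
    return out
E
python3 - <<'E'
from h import *
np.set_printoptions(precision=4,suppress=True)
for n in("top","side"):
    c=cams.read_camera(n); print(n)
    for t in tools(c): print(*t)
print(R.from_quat(ctrl.get_state()["tcp_rot"]).as_matrix())
E
```

```text
top
blue liner [0.5075 0.2937 0.008 ] [[0.5692 0.3251 0.008 ]
 [0.5708 0.2707 0.008 ]
 [0.4457 0.2628 0.008 ]
 [0.4442 0.3163 0.008 ]]
blue tool [ 0.4524 -0.3834] -17.28585067168008 0.09647361288271877 0.04221256506033991 107
blue tool [ 0.4434 -0.0301] 11.678189537444807 0.09441844707331576 0.021111968185839283 83
yellow tool [0.6028 0.0395] 8.097474771150265 0.09505681285233392 0.02024615622904854 108
yellow liner [0.5118 0.2241 0.008 ] [[0.5759 0.2574 0.008 ]
 [0.5776 0.1983 0.008 ]
 [0.4477 0.1912 0.008 ]
 [0.446  0.2494 0.008 ]]
side
red tool [ 0.6068 -0.3481] -11.764785370808953 0.09833370286593102 0.04559852080326082 62
red tool [ 0.5988 -0.0893] 49.78910031849501 0.09966130740942852 0.03498234764226088 64
red liner [0.5053 0.361  0.008 ] [[0.5652 0.3939 0.008 ]
 [0.5767 0.3347 0.008 ]
 [0.4426 0.3289 0.008 ]
 [0.4365 0.3866 0.008 ]]
blue tool [ 0.4518 -0.3865] -15.658933587620401 0.09905475597237473 0.046516835149111924 71
blue tool [ 0.4429 -0.0328] 10.880008870162452 0.0963895828322654 0.03640319760244548 99
blue liner [0.5091 0.291  0.008 ] [[0.5692 0.3233 0.008 ]
 [0.581  0.2661 0.008 ]
 [0.4466 0.2593 0.008 ]
 [0.4397 0.3153 0.008 ]]
yellow tool [0.602  0.0401] 1.7076863662105743 0.09826599216347354 0.03500054701044484 51
[[ 0.9257  0.3782 -0.0004]
 [ 0.3782 -0.9257  0.0015]
 [ 0.0002 -0.0015 -1.    ]]
```

```bash
sed -i 's/red=.*(V>90)/red=((H<7)|(H>172))\&(S>175)\&(V>70)/; s/(V>150),steel/(V>110),steel/' h.py
python3 - <<'E'
from h import *
np.set_printoptions(precision=4,suppress=True)
c=cams.read_camera("top")
h=cv2.cvtColor(c["color"],cv2.COLOR_RGB2HSV); print(h[202,153],h[176,362],h[184,463],h[250,200])
for t in tools(c): print(*t)
for col,m in masks(c).items():
    for mm,a,ce in comps(m,900): 
        if 130<ce[0]<240 and 165<ce[1]<240: print(col,a,ce,px2w(c,ce,.008))
E
```

```text
[  1 190 168] [  4 175 146] [  5 169 142] [ 12 149 132]
red tool [ 0.6018 -0.0824] 47.56944544805558 0.08793253626213154 0.021648608322209384 53
red liner [0.5043 0.3644 0.008 ] [[0.5692 0.3998 0.008 ]
 [0.5711 0.3388 0.008 ]
 [0.4394 0.3294 0.008 ]
 [0.4377 0.3894 0.008 ]]
blue liner [0.5075 0.2937 0.008 ] [[0.5692 0.3251 0.008 ]
 [0.5708 0.2707 0.008 ]
 [0.4457 0.2628 0.008 ]
 [0.4442 0.3163 0.008 ]]
blue tool [ 0.4434 -0.0301] 11.85641793572749 0.09443620955595156 0.021121396258626413 83
blue tool [ 0.4524 -0.3835] -17.416528315478367 0.09657683857655919 0.04220697095567111 109
yellow tool [0.6019 0.0394] 7.895775609434606 0.09682082561925898 0.0202622150989401 113
yellow liner [0.5118 0.223  0.008 ] [[0.5759 0.2574 0.008 ]
 [0.5777 0.196  0.008 ]
 [0.4477 0.189  0.008 ]
 [0.446  0.2494 0.008 ]]
red 1541 [152.73   202.2803] [[0.5032 0.3638 0.008 ]]
blue 1366 [184.0732 201.2247] [[0.5076 0.2936 0.008 ]]
yellow 1491 [215.4353 200.6512] [[0.5109 0.2231 0.008 ]]
```

Top-view positions (m): red punch (0.5995,-0.0855) at 48°, blue punch (0.443,-0.031) at 12°, yellow punch (0.602,0.0395) at 8°. Lengths and liner spacing agree with the sizes given. Liners: red (0.504,0.364), blue (0.5075,0.2937), yellow (0.511,0.2235), with the tray turned about 3.5°. Next I go above red.

>>> move_arm(plan=[28.7, 45, -5, 0, 0, 2.1, 45, 28.7, 45, -5, 0, 0, 2.1, 45, 28.7, 45, -5, 0, 0, 2.1, 45, 28.7, 45, -5, 0, 0, 2.1, 45, 28.7, 45, -5, 0, 0, 2.1, 45, 28.7, 45, -5, 0, 0, 2.1, 45, 28.7, 45, -5, 0, 0, 2.1, 45, 28.7, 45, -5, 0, 0, 2.1, 45, 28.7, 45, -5, 0, 0, 2.1, 45, 28.7, 45, -5, 0, 0, 2.1, 45, 28.7, 45, -5, 0, 0, 2.1, 45, 28.7, 45, -5, 0, 0, 2.1, 45], newtons=40)

```text
time: 1.45
eef_pos: [0.5773, -0.1193, 0.1754]
tcp_rot: [0.915, 0.403, 0.0, 0.0]
contact_force: [1.3, -0.9, 0.0]
opening: 0.527
finger_force: 0.0
```

>>> move_arm(plan=[0, 0, 0, 0, 0, 0, 45, 0, 0, 0, 0, 0, 0, 45])

```text
time: 1.65
eef_pos: [0.5767, -0.12, 0.175]
tcp_rot: [0.915, 0.403, -0.0, -0.0]
contact_force: [0.7, 0.2, -0.1]
opening: 0.523
finger_force: 0.0
```

>>> move_arm(plan=[11.5, 17, -15, 0, 0, 0.3, 45, 11, 17, -20, 0, 0, 0, 45, 0, 0, -30, 0, 0, 0, 45, 0, 0, -30, 0, 0, 0, 45, 0, 0, 0, 0, 0, 0, 45, 0, 0, 0, 0, 0, 0, 45])

```text
time: 2.25
eef_pos: [0.5985, -0.0884, 0.0805]
tcp_rot: [0.915, 0.404, -0.0, -0.0]
contact_force: [-0.6, -0.2, 0.3]
opening: 0.524
finger_force: 0.0
```

```bash
cat > look.py <<'E'
import sys
from h import *
n,u,v,w,out=sys.argv[1],*map(int,sys.argv[2:5]),sys.argv[5]
c=cams.read_camera(n)["color"][max(0,v-w*3//4):v+w*3//4,max(0,u-w):u+w,::-1]
cv2.imwrite(f"pics/{out}.png",cv2.resize(c,None,fx=4,fy=4,interpolation=cv2.INTER_CUBIC))
E
python3 look.py side 310 165 70 r1
```

```text
(no output)
```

View pics/r1.png

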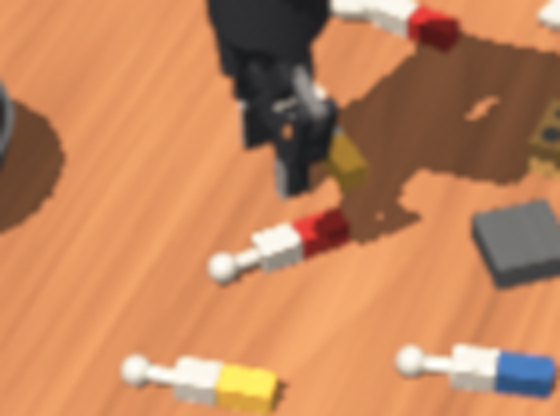

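The gripper hangs above the red punch (crop about (290,240)) and lines up with it. The yellow chisel is well clear behind the fingers. I go down and grip.

>>> move_arm(plan=[1, 2.5, -25, 0, 0, 0, 45, 0, 0, -25, 0, 0, 0, 45, 0, 0, -15, 0, 0, 0, 45, 0, 0, -7, 0, 0, 0, 45, 0, 0, -4, 0, 0, 0, 45, 0, 0, 0, 0, 0, 0, 45])

```text
time: 2.9
eef_pos: [0.6005, -0.085, 0.005]
tcp_rot: [0.915, 0.404, 0.0, 0.0]
contact_force: [0.2, 0.9, -0.1]
opening: 0.528
finger_force: 0.0
```

>>> move_arm(plan=[0, 0, 0, 0, 0, 0, 30, 0, 0, 0, 0, 0, 0, 22, 0, 0, 0, 0, 0, 0, 10, 0, 0, 0, 0, 0, 0, 10, 0, 0, 0, 0, 0, 0, 10, 0, 0, 0, 0, 0, 0, 10])

```text
time: 3.5
eef_pos: [0.6009, -0.0849, 0.0056]
tcp_rot: [0.915, 0.405, 0.001, 0.001]
contact_force: [-0.7, 0.5, 6.7]
opening: 0.22
finger_force: 41.0
```

>>> move_arm(plan=[0, 0, 5, 0, 0, 0, 10, 0, 0, 15, 0, 0, 0, 10, 0, 0, 30, 0, 0, 0, 10, 0, 0, 30, 0, 0, 0, 10, 0, 0, 20, 0, 0, 0, 10, 0, 0, 0, 0, 0, 0, 10])

```text
time: 4.1
eef_pos: [0.6023, -0.0853, 0.1087]
tcp_rot: [0.915, 0.405, 0.003, 0.002]
contact_force: [1.0, -0.0, -2.9]
opening: 0.223
finger_force: 40.2
```

>>> move_arm(plan=[-8.1, 37.4, 0, 0, 0, -3.7, 10, -8.1, 37.4, 0, 0, 0, -3.7, 10, -8.1, 37.4, 0, 0, 0, -3.7, 10, -8.1, 37.4, 0, 0, 0, -3.7, 10, -8.1, 37.4, 0, 0, 0, -3.7, 10, -8.1, 37.4, 0, 0, 0, -3.7, 10, -8.1, 37.4, 0, 0, 0, -3.7, 10, -8.1, 37.4, 0, 0, 0, -3.7, 10, -8.1, 37.4, 0, 0, 0, -3.7, 10, -8.1, 37.4, 0, 0, 0, -3.7, 10, -8.1, 37.4, 0, 0, 0, -3.7, 10, -8.1, 37.4, 0, 0, 0, -3.7, 10])

```text
time: 5.3
eef_pos: [0.5011, 0.365, 0.1024]
tcp_rot: [1.0, 0.028, -0.001, 0.001]
contact_force: [0.7, -0.5, -2.2]
opening: 0.223
finger_force: 40.2
```

>>> move_arm(plan=[0, 0, 0, 0, 0, 0, 10, 0, 0, 0, 0, 0, 0, 10, 0, 0, 0, 0, 0, 0, 10])

```text
time: 5.6
eef_pos: [0.5022, 0.3631, 0.1031]
tcp_rot: [1.0, 0.029, -0.001, 0.001]
contact_force: [0.1, 0.3, -1.5]
opening: 0.224
finger_force: 40.3
```

```bash
python3 look.py side 290 290 100 r2
python3 - <<'E'
from h import *
s=ctrl.get_state(); print(s["eef_pos"],R.from_quat(s["tcp_rot"]).as_euler('xyz',degrees=True),s["opening"],s["finger_force"],s["contact_force"])
E
```

```text
[0.50258109 0.3628563  0.1034313 ] [1.79943540e+02 8.71756109e-02 3.27223159e+00] 0.22085981254518672 40.29235124588013 [-0.68712532  0.07569814 -2.94314839]
```

View pics/r2.png

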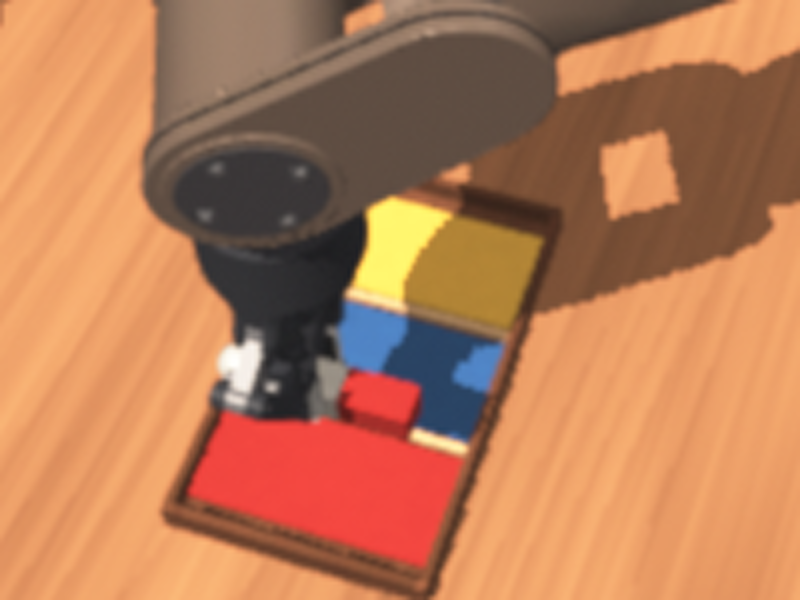

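The punch is held level above the red compartment. Its ball is at crop (233,362), its red rear edge near (415,408). I check how it sits along the fingers.

Run:
```python
from h import *
c=cams.read_camera("side"); t=ctrl.get_state()["eef_pos"]
# crop v0=290-75=215,u0=190
for n,(u,v),z in(("ball",(233,362),.108),("rear top mid",(418,394),.118),("rear bottom near corner",(408,438),.098)):
    print(n,(px2w(c,(190+u/4,215+v/4),z)[0]-t)*1000)
```

```text
ball [37.33672987  2.35887902  4.29576533]
rear top mid [-55.20051403  -8.55413671  14.29576533]
rear bottom near corner [-54.59250299   4.62364551  -5.70423467]
```

>>> move_arm(plan=[3, 0, -15, 0, 0, 0, 10, 2.5, 0, -25, 0, 0, 0, 10, 0, 0, -25, 0, 0, 0, 10, 0, 0, -12, 0, 0, 0, 10, 0, 0, -6, 0, 0, 0, 10, 0, 0, 0, 0, 0, 0, 10, 0, 0, 0, 0, 0, 0, 10])

```text
time: 6.4
eef_pos: [0.5092, 0.3644, 0.0224]
tcp_rot: [1.0, 0.029, 0.001, -0.0]
contact_force: [-0.3, 0.3, -2.8]
opening: 0.224
finger_force: 40.3
```

>>> move_arm(plan=[0, 0, -2, 0, 0, 0, 10, 0, 0, -1, 0, 0, 0, 10, 0, 0, -1, 0, 0, 0, 10, 0, 0, 0, 0, 0, 0, 10])

```text
time: 6.8
eef_pos: [0.5083, 0.3642, 0.0175]
tcp_rot: [1.0, 0.029, 0.0, -0.0]
contact_force: [0.2, 0.1, -1.9]
opening: 0.216
finger_force: 40.3
```

>>> move_arm(plan=[0, -0.5, -1, 0, 0, 0, 10, 0, 0, -1, 0, 0, 0, 10, 0, 0, 0, 0, 0, 0, 10])

```text
time: 7.1
eef_pos: [0.5081, 0.3635, 0.0151]
tcp_rot: [1.0, 0.029, -0.0, 0.0]
contact_force: [-0.6, 0.8, -2.8]
opening: 0.223
finger_force: 40.3
```

>>> move_arm(plan=[0, 0, -1, 0, 0, 0, 10, 0, 0, 0, 0, 0, 0, 10])

```text
time: 7.3
eef_pos: [0.5082, 0.3636, 0.0142]
tcp_rot: [1.0, 0.029, -0.0, 0.0]
contact_force: [0.5, -0.1, -2.8]
opening: 0.221
finger_force: 40.3
```

>>> move_arm(plan=[0, 0, -1, 0, 0, 0, 10, 0, 0, 0, 0, 0, 0, 10])

```text
time: 7.5
eef_pos: [0.5085, 0.3637, 0.0136]
tcp_rot: [1.0, 0.029, 0.0, -0.0]
contact_force: [0.0, -0.0, -0.6]
opening: 0.22
finger_force: 40.4
```

>>> move_arm(plan=[0, 0, -0.5, 0, 0, 0, 10, 0, 0, 0, 0, 0, 0, 10])

```text
time: 7.7
eef_pos: [0.5085, 0.3637, 0.0136]
tcp_rot: [1.0, 0.029, 0.0, 0.0]
contact_force: [-2.4, -0.4, 3.0]
opening: 0.221
finger_force: 40.9
```

>>> move_arm(plan=[0, 0, 0, 0, 0, 0, 24, 0, 0, 0, 0, 0, 0, 30, 0, 0, 0, 0, 0, 0, 34, 0, 0, 0, 0, 0, 0, 34, 0, 0, 5, 0, 0, 0, 34, 0, 0, 25, 0, 0, 0, 34, 0, 0, 35, 0, 0, 0, 34, 0, 0, 35, 0, 0, 0, 40])

```text
time: 8.5
eef_pos: [0.5079, 0.3634, 0.1136]
tcp_rot: [1.0, 0.029, -0.001, 0.0]
contact_force: [0.2, -0.1, 0.9]
opening: 0.47
finger_force: 0.0
```

>>> move_arm(plan=[-5.5, -33, 0, 0, 0, 0.7, 45, -5.5, -33, 0, 0, 0, 0.7, 45, -5.5, -33, 0, 0, 0, 0.7, 45, -5.5, -33, 0, 0, 0, 0.7, 45, -5.5, -33, 0, 0, 0, 0.7, 45, -5.5, -33, 0, 0, 0, 0.7, 45, -5.5, -33, 0, 0, 0, 0.7, 45, -5.5, -33, 0, 0, 0, 0.7, 45, -5.5, -33, 0, 0, 0, 0.7, 45, -5.5, -33, 0, 0, 0, 0.7, 45, -5.5, -33, 0, 0, 0, 0.7, 45, -5.5, -33, 0, 0, 0, 0.7, 45])

```text
time: 9.7
eef_pos: [0.4421, -0.0337, 0.1134]
tcp_rot: [0.995, 0.102, 0.001, 0.0]
contact_force: [0.3, -0.4, -0.5]
opening: 0.524
finger_force: 0.0
```

>>> move_arm(plan=[0, 0, 0, 0, 0, 0, 45, 0, 0, 0, 0, 0, 0, 45])

```text
time: 9.9
eef_pos: [0.4424, -0.0329, 0.1133]
tcp_rot: [0.995, 0.101, 0.0, -0.0]
contact_force: [-0.7, 0.4, 0.0]
opening: 0.526
finger_force: 0.0
```

```bash
python3 look.py side 290 290 100 r3
python3 - <<'E'
from h import *
c=cams.read_camera("side")
for t in tools(c): 
    if t[1]=="tool": print(*t)
s=ctrl.get_state(); print(s["eef_pos"],R.from_quat(s["tcp_rot"]).as_euler('xyz',degrees=True))
E
```

```text
red tool [ 0.61340933 -0.34824523] -15.914586192041666 0.08815856950210066 0.04938076758802337 27
blue tool [ 0.44222276 -0.38374031] -14.749618825878546 0.0791284708864396 0.041572224195943 71
blue tool [ 0.44288563 -0.03277084] 10.705281502275469 0.09638117647007005 0.03639044286962803 99
yellow tool [0.60147038 0.0401139 ] 1.3606235399605795 0.09937274799296625 0.035063507305146936 51
[ 0.44239365 -0.03185364  0.11302638] [-1.79991534e+02 -1.96832282e-02  1.17420992e+01]
```

View pics/r3.png

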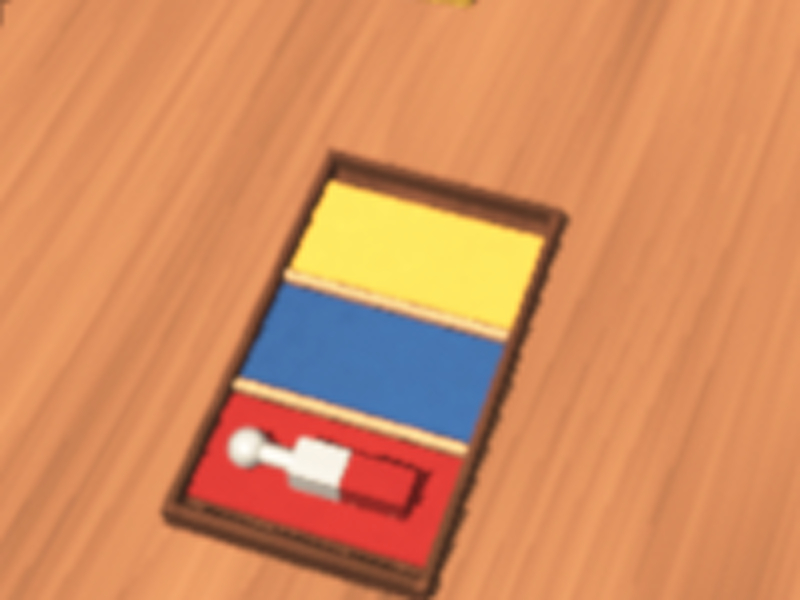

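The red punch lies flat in the red compartment, ball at crop (248,447) and rear at (415,490). I measure how well it is centred while above blue.

Run:
```python
from h import *
np.set_printoptions(precision=4,suppress=True)
def P(c,u,v,z,s=(190,215)): return px2w(c,(s[0]+u/4,s[1]+v/4),z)[0]
c=cams.read_camera("side")
b=P(c,248,447,.018); r=P(c,420,478,.028); r2=P(c,408,518,.008)
print("ball",b,"reartop",r,"rearbot",r2)
for q in((235,390),(465,452),(430,567),(188,497)): print(P(c,*q,.008))
c=cams.read_camera("top"); M=masks(c)
for m,a,ce in comps(M["steel"],15):
    if 130<ce[0]<172 and 165<ce[1]<240:
        w=px2w(c,np.argwhere(m)[:,::-1],.02); print("steel",a,w.mean(0),w.min(0),w.max(0))
I=c["color"][165:240,128:245,::-1]; cv2.imwrite("pics/t3.png",cv2.resize(I,None,fx=6,fy=6,interpolation=cv2.INTER_CUBIC))
```

```text
ball [0.5435 0.3648 0.018 ] reartop [0.4515 0.3536 0.028 ] rearbot [0.4535 0.3671 0.008 ]
[0.5679 0.3336 0.008 ]
[0.4399 0.3234 0.008 ]
[0.4331 0.3869 0.008 ]
[0.5633 0.3964 0.008 ]
steel 182 [0.5181 0.3666 0.02  ] [0.4931 0.3564 0.02  ] [0.5523 0.3772 0.02  ]
```

View pics/t3.png

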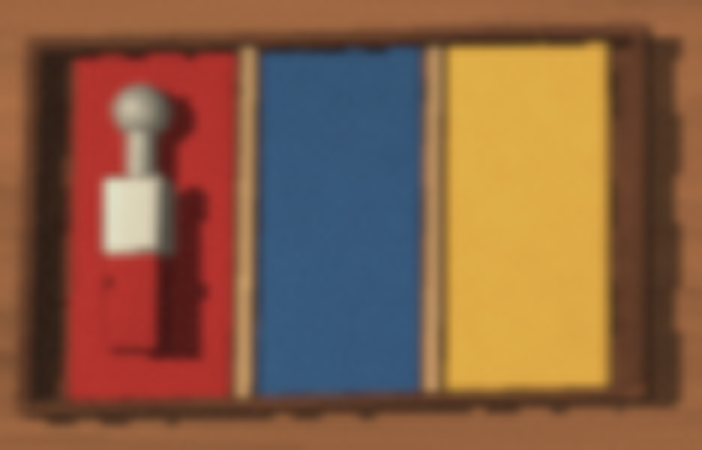

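The red punch is centred to within about 2 mm. Now I grip the blue one.

>>> move_arm(plan=[1, 0.5, -30, 0, 0, 0, 45, 0, 0, -30, 0, 0, 0, 45, 0, 0, -25, 0, 0, 0, 45, 0, 0, -15, 0, 0, 0, 45, 0, 0, -7, 0, 0, 0, 45, 0, 0, -1, 0, 0, 0, 45, 0, 0, 0, 0, 0, 0, 45])

```text
time: 10.8
eef_pos: [0.4439, -0.0317, 0.0054]
tcp_rot: [0.995, 0.102, 0.0, 0.0]
contact_force: [-0.4, 0.0, -0.2]
opening: 0.528
finger_force: 0.0
```

>>> move_arm(plan=[0, 0, 0, 0, 0, 0, 30, 0, 0, 0, 0, 0, 0, 22, 0, 0, 0, 0, 0, 0, 10, 0, 0, 0, 0, 0, 0, 10, 0, 0, 0, 0, 0, 0, 10, 0, 0, 0, 0, 0, 0, 10])

```text
time: 11.4
eef_pos: [0.4443, -0.0321, 0.0059]
tcp_rot: [0.995, 0.102, 0.001, 0.0]
contact_force: [-0.8, 1.4, 5.6]
opening: 0.222
finger_force: 40.5
```

>>> move_arm(plan=[0, 0, 5, 0, 0, 0, 10, 0, 0, 15, 0, 0, 0, 10, 0, 0, 30, 0, 0, 0, 10, 0, 0, 30, 0, 0, 0, 10, 0, 0, 20, 0, 0, 0, 10, 0, 0, 0, 0, 0, 0, 10])

```text
time: 12.0
eef_pos: [0.4451, -0.0325, 0.1075]
tcp_rot: [0.995, 0.102, 0.003, 0.001]
contact_force: [1.0, 0.4, -2.4]
opening: 0.223
finger_force: 39.6
```

>>> move_arm(plan=[6.5, 32.5, 0, 0, 0, -0.83, 10, 6.5, 32.5, 0, 0, 0, -0.83, 10, 6.5, 32.5, 0, 0, 0, -0.83, 10, 6.5, 32.5, 0, 0, 0, -0.83, 10, 6.5, 32.5, 0, 0, 0, -0.83, 10, 6.5, 32.5, 0, 0, 0, -0.83, 10, 6.5, 32.5, 0, 0, 0, -0.83, 10, 6.5, 32.5, 0, 0, 0, -0.83, 10, 6.5, 32.5, 0, 0, 0, -0.83, 10, 6.5, 32.5, 0, 0, 0, -0.83, 10, 0, 0, 0, 0, 0, 0, 10, 0, 0, 0, 0, 0, 0, 10])

```text
time: 13.2
eef_pos: [0.5068, 0.293, 0.1024]
tcp_rot: [1.0, 0.031, -0.002, 0.001]
contact_force: [0.6, 0.1, -3.0]
opening: 0.223
finger_force: 39.9
```

```bash
python3 look.py side 290 270 60 b1
python3 - <<'E'
from h import *
s=ctrl.get_state(); print(s["eef_pos"],R.from_quat(s["tcp_rot"]).as_euler('xyz',degrees=True),s["finger_force"])
E
```

```text
[0.50689875 0.29232993 0.10266126] [179.91009282   0.21419558   3.44461225] 39.87995624542236
```

View pics/b1.png

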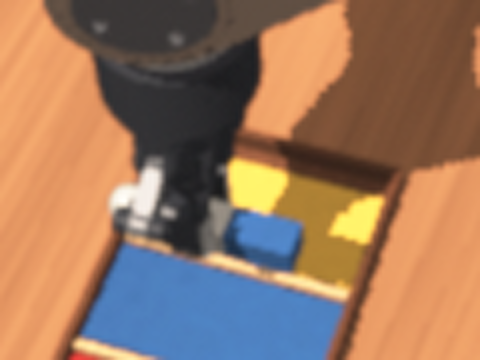

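The blue punch is held above the tray: ball at crop (125,205), rear edge near (300,235–270).

Run:
```python
from h import *
c=cams.read_camera("side"); t=ctrl.get_state()["eef_pos"]
for n,(u,v),z in(("ball",(125,204),.1075),("rear top mid",(302,229),.1175),("rear bottom near corner",(295,270),.0975)):
    print(n,(px2w(c,(230+u/4,225+v/4),z)[0]-t)*1000)
```

```text
ball [38.43886713  3.97807684  4.41707896]
rear top mid [-53.24598341  -8.21133362  14.41707896]
rear bottom near corner [-53.57429347   3.54887002  -5.58292104]
```

>>> move_arm(plan=[3, 0, -15, 0, 0, 0, 10, 0, 0, -25, 0, 0, 0, 10, 0, 0, -25, 0, 0, 0, 10, 0, 0, -12, 0, 0, 0, 10, 0, 0, -7, 0, 0, 0, 10, 0, 0, -2, 0, 0, 0, 10, 0, 0, 0, 0, 0, 0, 10, 0, 0, 0, 0, 0, 0, 10])

```text
time: 14.1
eef_pos: [0.5123, 0.2935, 0.0201]
tcp_rot: [1.0, 0.03, 0.001, -0.0]
contact_force: [0.1, 0.3, -2.3]
opening: 0.219
finger_force: 39.9
```

>>> move_arm(plan=[0, 0, -1, 0, 0, 0, 10, 0, 0, -0.5, 0, 0, 0, 10, 0, 0, 0, 0, 0, 0, 10])

```text
time: 14.4
eef_pos: [0.5114, 0.2932, 0.0177]
tcp_rot: [1.0, 0.03, 0.0, -0.0]
contact_force: [-0.8, -0.9, -2.9]
opening: 0.223
finger_force: 39.9
```

>>> move_arm(plan=[-1, -0.5, -1, 0, 0, 0, 10, 0, 0, -1, 0, 0, 0, 10, 0, 0, -0.5, 0, 0, 0, 10, 0, 0, 0, 0, 0, 0, 10])

```text
time: 14.8
eef_pos: [0.5102, 0.2926, 0.0147]
tcp_rot: [1.0, 0.03, -0.0, 0.0]
contact_force: [0.3, 0.4, -2.6]
opening: 0.222
finger_force: 39.9
```

>>> move_arm(plan=[0, 0, -0.7, 0, 0, 0, 10, 0, 0, 0, 0, 0, 0, 10])

```text
time: 15.0
eef_pos: [0.5103, 0.2926, 0.0141]
tcp_rot: [1.0, 0.03, -0.0, 0.0]
contact_force: [-0.9, -0.4, -1.4]
opening: 0.221
finger_force: 39.9
```

>>> move_arm(plan=[0, 0, -0.5, 0, 0, 0, 10, 0, 0, 0, 0, 0, 0, 10])

```text
time: 15.2
eef_pos: [0.5104, 0.2926, 0.014]
tcp_rot: [1.0, 0.03, -0.0, 0.0]
contact_force: [-2.1, -0.5, 0.5]
opening: 0.222
finger_force: 40.2
```

>>> move_arm(plan=[0, 0, 0, 0, 0, 0, 24, 0, 0, 0, 0, 0, 0, 30, 0, 0, 0, 0, 0, 0, 34, 0, 0, 0, 0, 0, 0, 34, 0, 0, 5, 0, 0, 0, 34, 0, 0, 25, 0, 0, 0, 34, 0, 0, 35, 0, 0, 0, 34, 0, 0, 35, 0, 0, 0, 40])

```text
time: 16.0
eef_pos: [0.5099, 0.2924, 0.1146]
tcp_rot: [1.0, 0.03, -0.001, 0.0]
contact_force: [0.5, -0.8, -0.3]
opening: 0.47
finger_force: 0.0
```

>>> move_arm(plan=[11.2, -31.7, 0, 0, 0, 0.56, 45, 11.2, -31.7, 0, 0, 0, 0.56, 45, 11.2, -31.7, 0, 0, 0, 0.56, 45, 11.2, -31.7, 0, 0, 0, 0.56, 45, 11.2, -31.7, 0, 0, 0, 0.56, 45, 11.2, -31.7, 0, 0, 0, 0.56, 45, 11.2, -31.7, 0, 0, 0, 0.56, 45, 11.2, -31.7, 0, 0, 0, 0.56, 45, 0, 0, 0, 0, 0, 0, 45, 0, 0, 0, 0, 0, 0, 45])

```text
time: 17.0
eef_pos: [0.6, 0.0385, 0.1139]
tcp_rot: [0.998, 0.068, 0.0, -0.0]
contact_force: [-0.6, -0.2, 0.3]
opening: 0.526
finger_force: 0.0
```

```bash
python3 look.py side 290 250 90 y0
```

```text
(no output)
```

View pics/y0.png

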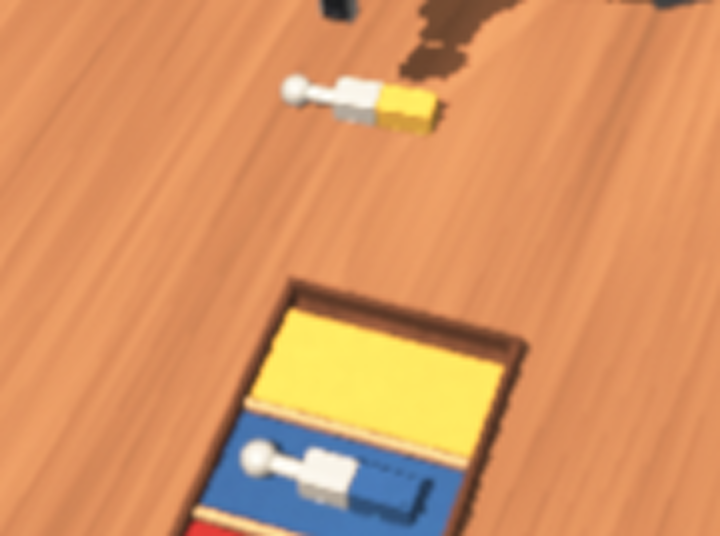

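The blue punch lies flat and centred in the blue compartment (crop about (340,480)). The yellow punch is untouched at (360,105), under the gripper. I grip it now.

>>> move_arm(plan=[0, 1, -30, 0, 0, 0, 45, 0, 0, -30, 0, 0, 0, 45, 0, 0, -25, 0, 0, 0, 45, 0, 0, -15, 0, 0, 0, 45, 0, 0, -7, 0, 0, 0, 45, 0, 0, -2, 0, 0, 0, 45, 0, 0, 0, 0, 0, 0, 45])

```text
time: 17.75
eef_pos: [0.6006, 0.0403, 0.0055]
tcp_rot: [0.998, 0.069, 0.001, 0.0]
contact_force: [0.3, 0.8, -0.1]
opening: 0.526
finger_force: 0.0
```

>>> move_arm(plan=[0, 0, 0, 0, 0, 0, 30, 0, 0, 0, 0, 0, 0, 22, 0, 0, 0, 0, 0, 0, 10, 0, 0, 0, 0, 0, 0, 10, 0, 0, 0, 0, 0, 0, 10, 0, 0, 0, 0, 0, 0, 10])

```text
time: 18.35
eef_pos: [0.6012, 0.0397, 0.0062]
tcp_rot: [0.998, 0.069, 0.001, 0.0]
contact_force: [0.0, -1.6, 6.5]
opening: 0.223
finger_force: 41.1
```

>>> move_arm(plan=[0, 0, 5, 0, 0, 0, 10, 0, 0, 15, 0, 0, 0, 10, 0, 0, 30, 0, 0, 0, 10, 0, 0, 30, 0, 0, 0, 10, 0, 0, 20, 0, 0, 0, 10, 0, 0, 0, 0, 0, 0, 10])

```text
time: 18.95
eef_pos: [0.6023, 0.04, 0.109]
tcp_rot: [0.998, 0.069, 0.004, 0.001]
contact_force: [0.1, 0.3, -1.2]
opening: 0.222
finger_force: 40.3
```

>>> move_arm(plan=[-11, 23, 0, 0, 0, -0.56, 10, -11, 23, 0, 0, 0, -0.56, 10, -11, 23, 0, 0, 0, -0.56, 10, -11, 23, 0, 0, 0, -0.56, 10, -11, 23, 0, 0, 0, -0.56, 10, -11, 23, 0, 0, 0, -0.56, 10, -11, 23, 0, 0, 0, -0.56, 10, -11, 23, 0, 0, 0, -0.56, 10, 0, 0, 0, 0, 0, 0, 10, 0, 0, 0, 0, 0, 0, 10, 0, 0, 0, 0, 0, 0, 10])

```text
time: 20.05
eef_pos: [0.5118, 0.2233, 0.104]
tcp_rot: [1.0, 0.03, -0.001, 0.0]
contact_force: [0.3, -1.0, -1.2]
opening: 0.224
finger_force: 40.2
```

```bash
python3 look.py side 300 250 60 y1
python3 - <<'E'
from h import *
s=ctrl.get_state(); print(s["eef_pos"],R.from_quat(s["tcp_rot"]).as_euler('xyz',degrees=True),s["finger_force"])
E
```

```text
[0.51202022 0.22318736 0.1041728 ] [1.79980148e+02 3.90506741e-02 3.36830851e+00] 40.24832904338837
```

View pics/y1.png

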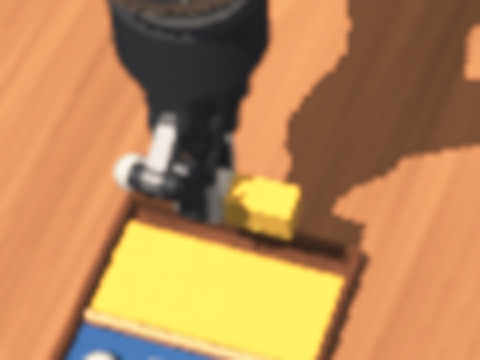

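The yellow punch is held above the yellow compartment: ball at crop (127,172), rear edge near (299,194).

Run:
```python
from h import *
c=cams.read_camera("side"); t=ctrl.get_state()["eef_pos"]
for n,(u,v),z in(("ball",(127,172),.108),("rear top mid",(300,194),.118),("rear bottom near corner",(294,237),.098)):
    print(n,(px2w(c,(240+u/4,205+v/4),z)[0]-t)*1000)
```

```text
ball [42.31666738  2.79467549  3.68976425]
rear top mid [-50.99195223  -9.58381124  13.68976425]
rear bottom near corner [-52.46612868   3.73439971  -6.31023575]
```

>>> move_arm(plan=[0, 0, -15, 0, 0, 0, 10, 0, -0.5, -25, 0, 0, 0, 10, 0, 0, -25, 0, 0, 0, 10, 0, 0, -12, 0, 0, 0, 10, 0, 0, -7, 0, 0, 0, 10, 0, 0, -3, 0, 0, 0, 10, 0, 0, 0, 0, 0, 0, 10, 0, 0, 0, 0, 0, 0, 10])

```text
time: 20.95
eef_pos: [0.5128, 0.2237, 0.0187]
tcp_rot: [1.0, 0.03, 0.001, -0.0]
contact_force: [0.6, -0.7, -2.1]
opening: 0.224
finger_force: 40.2
```

>>> move_arm(plan=[0, 0, -0.5, 0, 0, 0, 10, 0, 0, -0.5, 0, 0, 0, 10, 0, 0, 0, 0, 0, 0, 10])

```text
time: 21.25
eef_pos: [0.5121, 0.2236, 0.017]
tcp_rot: [1.0, 0.03, 0.0, -0.0]
contact_force: [-0.3, -0.7, -2.4]
opening: 0.22
finger_force: 40.2
```

>>> move_arm(plan=[0, -0.7, -1, 0, 0, 0, 10, 0, 0, -1, 0, 0, 0, 10, 0, 0, 0, 0, 0, 0, 10, 0, 0, 0, 0, 0, 0, 10])

```text
time: 21.65
eef_pos: [0.5118, 0.2228, 0.0146]
tcp_rot: [1.0, 0.03, -0.0, -0.0]
contact_force: [-0.5, 0.3, -3.0]
opening: 0.22
finger_force: 40.2
```

>>> move_arm(plan=[0, 0, -0.7, 0, 0, 0, 10, 0, 0, 0, 0, 0, 0, 10])

```text
time: 21.85
eef_pos: [0.512, 0.2228, 0.0142]
tcp_rot: [1.0, 0.03, 0.0, 0.0]
contact_force: [-0.3, 0.4, -0.0]
opening: 0.223
finger_force: 40.5
```

>>> move_arm(plan=[0, 0, -0.5, 0, 0, 0, 10, 0, 0, 0, 0, 0, 0, 10])

```text
time: 22.05
eef_pos: [0.512, 0.2229, 0.0142]
tcp_rot: [1.0, 0.03, -0.0, 0.0]
contact_force: [-2.6, -0.9, 4.2]
opening: 0.218
finger_force: 41.1
```

Seated. I release, lift and move away.

>>> move_arm(plan=[0, 0, 0, 0, 0, 0, 24, 0, 0, 0, 0, 0, 0, 30, 0, 0, 0, 0, 0, 0, 34, 0, 0, 0, 0, 0, 0, 34, 0, 0, 5, 0, 0, 0, 34, 0, 0, 25, 0, 0, 0, 34, 0, 0, 35, 0, 0, 0, 34, 0, 0, 45, 0, 0, 0, 34, 0, 0, 45, 0, 0, 0, 34, 0, -40, 0, 0, 0, 0, 34, 0, -45, 0, 0, 0, 0, 34])

```text
time: 23.15
eef_pos: [0.5133, 0.138, 0.1717]
tcp_rot: [0.999, 0.032, 0.003, -0.0]
contact_force: [0.2, -0.2, 0.1]
opening: 0.397
finger_force: 0.0
```

>>> move_arm(plan=[0, -45, 0, 0, 0, 0, 34, 0, -45, 0, 0, 0, 0, 34, 0, -40, 0, 0, 0, 0, 34, 0, 0, 0, 0, 0, 0, 34, 0, 0, 0, 0, 0, 0, 34, 0, 0, 0, 0, 0, 0, 34])

```text
time: 23.75
eef_pos: [0.5119, 0.0086, 0.1686]
tcp_rot: [1.0, 0.03, 0.0, -0.0]
contact_force: [-0.8, 0.3, 0.1]
opening: 0.396
finger_force: 0.0
```

```bash
python3 look.py side 285 270 80 f1; python3 look.py top 185 202 75 f2
python3 - <<'E'
from h import *
np.set_printoptions(precision=4,suppress=True)
c=cams.read_camera("top")
for m,a,ce in comps(masks(c)["steel"],60):
    if 130<ce[0]<240 and 165<ce[1]<240:
        w=px2w(c,np.argwhere(m)[:,::-1],.02); print(a,w.mean(0),w.max(0)[0]-.05)
E
python3 -c "
import cv2,numpy as np
a=cv2.imread('pics/f1.png');b=cv2.imread('pics/f2.png');a=cv2.resize(a,(400,300));b=cv2.resize(b,(400,300));cv2.imwrite('pics/f.png',np.hstack([a,b]))"
```

```text
240 [0.5236 0.2964 0.02  ] 0.508881060509783
177 [0.5269 0.2249 0.02  ] 0.5108978952586447
185 [0.5183 0.3666 0.02  ] 0.5022525073495362
```

View pics/f.png

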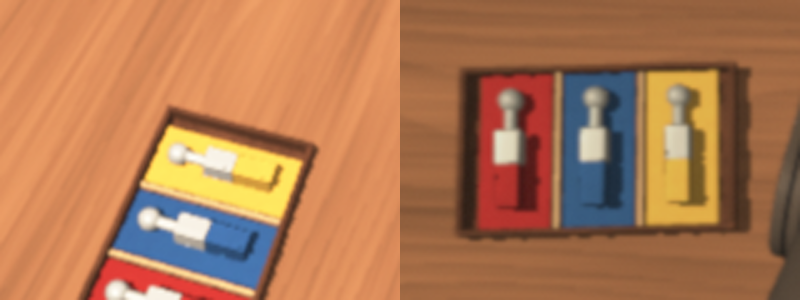

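Both views show all three punches flat and lengthwise in compartments of their own colour, within about 2 mm of the middle. The arm is clear, so I hand in.

```bash
python3 -c "
from plant import order; print(order.sign_off())"
```

```text
the job is handed in; nothing more can be done
None
```

The job is handed in at about 24 s: the red, blue and yellow punches each lie flat and lengthwise in the compartment of their own colour, within about 2 mm of its middle, and I did not move the chisels.

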